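Clamp the casting cassette and gauge its plate gap

TASK

Swing the red-handled clamp arm over onto the blue cassette so that it lies fully down, then take the yellow-handled taper gauge out of its stand and slide its blade straight down between the middle of the two white plates until it drags snugly on both, each plate pushed back by about a millimetre or two and never forced to its stop. Finish while holding the gauge there, upright and still in the gripper; leave the clamp down and the other things on the bench where they are.

Things in the scene. Friction and masses are not known exactly. Their poses are not given: they have to be found in the camera images.
- nest: Check nest, fixed: grey base 12 mm thick (x -80 to +90, y -83 to +117 mm) with a blue cassette frame (y -60 to +60, 78 mm high) carrying two white plates, and at +y a blue ear under the clamp. Origin on the bench under the middle of the plates; z up, x across the plates (front plate at -x, rear at +x), y along them (92 mm long). Highest part of the cassette: the flared lips, 114 mm up
- clamp (a joint): Hold-down clamp arm, hinge along nest y. 0 = arm level, pad fully down on the ear; grows as it swings up and back towards nest +x (1.57 upright, 1.95 leaning on its stop). Starts between 1.65 and 1.95. Stiff hinge (0.05 N m): stays when near upright; pushed forward past about 1.1 it falls shut by its own weight (0.2 kg) in about 1 s and stays down
- clamp_hinge (a point): Clamp hinge point, fixed on the nest at its (60, 80, 70) mm. From it the steel arm (14 mm wide, 10 mm thick) runs along nest -x when shut
- clamp_bar (a point): Middle of the red T-bar at the arm's end, 120 mm from the hinge; round bar 14 mm thick, 64 mm long, along nest y. Shut it is 70 mm above the bench
- front_plate (a joint): How far the front white plate is pushed back towards nest -x (m), 0 at rest, hard stop at 0.006. Springs press it to rest with 1.5 N, plus 1.5 N per mm pushed
- rear_plate (a joint): The same for the rear white plate, pushed towards nest +x
- front_plate_lip (a point): Innermost line of the front plate's rounded lip, mid-length, 100 mm above the bench. Above it the plate flares outwards for 14 mm as a lead-in (together about 20 mm wide at the top). The gap at rest between the two lips is 3 to 6 mm; below them there is 88 mm of free depth
- rear_plate_lip (a point): The same point on the rear plate's lip, facing it
- gauge_stand: Fixed grey block 60 x 75 x 92 mm with an upright slot (14.5 mm in x, 27 mm in y) through its middle in which the gauge hangs. Origin under its centre, z up
- gauge: Taper gauge, about 120 g. Yellow handle 14 (x) x 36 (y) x 46 (z) mm above a steel blade 24 mm wide (y), 80 mm long, tapering evenly from 12 mm thick (x) at the handle to 2 mm at the tip. Origin in the centre of the handle's underside (on the stand's top at the start); z up, x and y as the stand's. Grip it across the 14 mm; in use its x lies along nest x, either way round
- gauge_tip (a point): Middle of the blade's tip, 80 mm below the gauge's origin
- beaker_100: Bystander: clear beaker 71 mm wide and high; origin under its centre
- wash_bottle: Bystander: white wash bottle with blue cap and spout, 216 mm high; origin under its centre
- petri_0: Bystander: clear petri dish 74 mm across, 16 mm high; origin under its centre
- label_tape: Bystander: roll of cream tape 76 mm across, 15 mm high; origin under its centre

How it is judged:
By the outcome, as a careful person would: the job done as asked, in the order asked, and still so for the second after the job is handed in, while the arm keeps its last pose, push and grip.
It also fails if it takes over 54 s, if anything falls off the work surface, if the arm or the gripper's body presses on something with over 40 N, if the wrist force passes 120 N, or if a joint passes its speed limit or range.

ROBOT

A 7-joint arm with a two-finger parallel gripper is mounted at the origin on a cart in front of the work surface, level with it; the furniture and walls round the work are solid. World frame = base frame: x ahead of the robot, y to its left, z up, the work surface at z = 0. Lengths are in m, angles in rad, forces in N, time in s.
With the tool pointing down it reaches from about 0.425 to 1.025 m from the base axis. Payload 3.6 kg.
Tool frame: the origin (TCP) lies between the finger pads; the fingertips stand 25 mm ahead of it and the grasp point (between the pads) lies 6 mm ahead of it; z points along the fingers, y is the line along which they close (so a half turn about z gives the same grasp; the last joint's range is limited). The gripper opens to 85 mm and grips with 20 to 120 N. Pads are 22 mm wide; open, the fingers measure 114 mm over their backs; the gripper's body (76 mm by 85 mm) begins 54 mm behind the grasp point. The pads swing forward as they close: fully open they stand 13 mm farther back than shut.
Start: joints at [-1.246, 0.591, 0.048, 1.609, -0.033, 0.943, -0.034], TCP at [0.295, 0.662, 0.256] pointing down, gripper open.
Joint ranges: [-2.69, 2.69], [-0.47, 2.24], [-1.27, 1.36], [0.19, 2.51], [-1.53, 4.68], [0.08, 2.07], [-3.09, 3.09]. Speed limits (rad/s): [2.57, 2.57, 3.14, 3.14, 3.14, 3.14, 3.14].

INTERFACE

Orientations are given as a rotation vector (axis times angle).
In Python, from plant import r gives the robot as it stands.
- The arm moves only by the tool carry_out, never from a script. Its argument "moves" is a list that holds one entry, the list of rows, each a list of 7 numbers: the shift along the world's x, y, z in cm, then the turn, a rotation vector about the world's x, y, z in degrees, then the closure, from -1 (fully open) to 1 (shut). A call has exactly 8 rows; each row shifts and turns the commanded pose from where the row before left it; what a row does not reach is not made up. A row lasts 1/10 s, in which the tool goes at most 50 mm and 8.59 degrees, less where a joint would pass 70% of its speed; a pose out of reach is approached as far as the arm can. A call is refused whole if a number of a shift passes 5 or a number of a turn 8.59, either way. A call with a gripper value outside its range is refused whole. The fingers move at their own pace and stop on an object; "grip_force" is the grip in N (left out, the last holds). Time passes only in rows, so rows that do not move let the fingers close, or fill a call up. It gives the time, the measured TCP pose, the force, the opening and the grip force at its end, in the units of the state.
- r.get_state(): the state, without advancing time (a new reading comes with each control period).
- r.snapshot(name): name is "scene" or "top"; returns (picture, depth): 420x560x3 uint8, blue, green, red; 420x560 float32, m along the optical axis (not along the pixel's ray), 0 where there is no reading.
- r.calibration(name): a dict with "fovy" (degrees; the focal length in pixels is half the picture's height over the tangent of half this angle, whatever the lens; pixels are square), "cx", "cy" (the principal point, pixels), "extrinsics" (4x4, takes a point from camera to world coordinates). Camera axes: x right, y up, looking along -z (the intrinsics and any distortion apply to the point x, -y, -z); pixel columns grow to the right and rows downward; lengths in m; the calibration is good to about 2 mm. A picture is of the moment at which its call begins. calibration takes no time and is no camera call.
- r.job_done(): hands the job in; it is judged then, once.
The state is a dict: "time": time; "joint_pos": joint angles; "qd": joint speeds; "tau": joint torques, N m; "tcp_pos": TCP position; "tcp_rot": TCP orientation; "contact_force": force on the tool from outside, world axes, zero at the start; "torque": the same for the moment, N m; "opening": finger opening in m; "grip_force": force on a finger pad.
Only numpy, scipy, OpenCV 4.12 (cv2) and the standard library are available. Lean on these libraries where they do the work, as an engineer would, in place of code of your own. Each camera call takes 0.05 s, during which the arm holds its last target. There are 200 camera calls.

## Working session

There is one attempt and no reset: what is moved stays moved. The work goes in short steps, Python scripts to look and compute and a tool call to move; the robot and the scene stay as the last step left them, time stands still between calls to the robot, and variables do not carry over. Pictures are saved under pics/ and viewed, at most 10 in all, crops included, and the job is handed in when it is done.

Besides the shell and the picture viewer there is one more tool, called after ">>>" by a JSON object that holds its "name" and its "arguments". carry_out: Moves the arm, as the interface text tells. Its arguments: {"type":"object","properties":{"moves":{"type":"array"},"grip_force":{"type":"number"}},"required":["moves"]}

```bash
ls; mkdir -p pics; cat > h.py <<'E'
import numpy as np,cv2
from plant import r
def cam(n):
    c=r.calibration(n); return c
def snap(n,tag):
    p,d=r.snapshot(n); cv2.imwrite(f'pics/{tag}.png',p); np.save(f'pics/{tag}.npy',d); return p,d
E
python3 - <<'E'
from h import *
for n in('scene','top'):
    c=cam(n);print(n,{k:(np.round(v,4).tolist() if hasattr(v,'__len__') and not isinstance(v,str) else v) for k,v in c.items()})
    snap(n,n+'0')
s=r.get_state();print({k:np.round(v,3).tolist() for k,v in s.items()})
E
```

```text
pics
scene {'fovy': 53.999572167343445, 'cx': 273.4496491585457, 'cy': 209.77302883209722, 'extrinsics': [[-0.2076, -0.5213, 0.8277, 1.5043], [0.978, -0.1258, 0.1661, 0.3058], [0.0175, 0.844, 0.536, 0.711], [0.0, 0.0, 0.0, 1.0]]}
top {'fovy': 50.58080561441811, 'cx': 273.9553707585706, 'cy': 212.57172983878894, 'extrinsics': [[-0.0088, 0.9921, -0.1252, 0.398], [-0.9999, -0.0101, -0.0097, 0.1086], [-0.0109, 0.1251, 0.9921, 1.1776], [0.0, 0.0, 0.0, 1.0]]}
{'time': 0.1, 'joint_pos': [-1.245, 0.592, 0.048, 1.61, -0.033, 0.943, -0.034], 'qd': [-0.0, -0.002, -0.0, -0.004, -0.0, 0.0, 0.0], 'tau': [0.005, -55.0, 1.553, -19.883, 0.01, 0.004, -0.0], 'tcp_pos': [0.295, 0.662, 0.255], 'tcp_rot': [-0.653, -3.073, 0.003], 'contact_force': [-0.252, 0.359, -0.114], 'torque': [-0.009, 0.045, -0.034], 'grip_force': 0.0, 'opening': 0.086}
```

View both.

View pics/scene0.png

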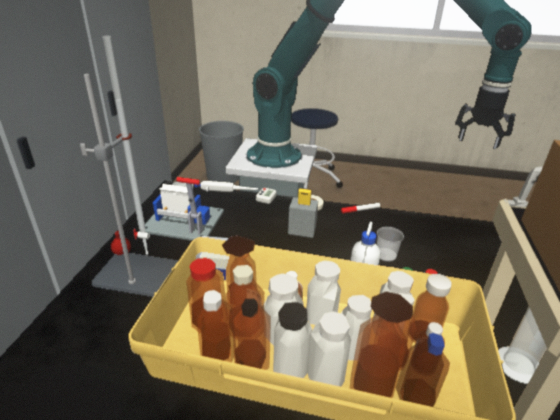

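View pics/top0.png

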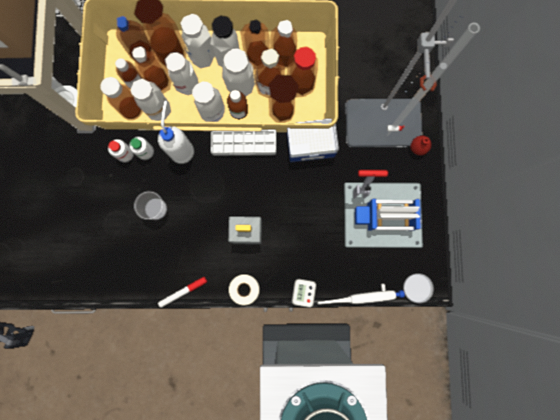

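```bash
cat >> h.py <<'E'
def cloud(n,d):
    c=r.calibration(n);f=210/np.tan(np.radians(c['fovy']/2))
    v,u=np.mgrid[:420,:560]
    P=np.stack([(u-c['cx'])/f*d,-(v-c['cy'])/f*d,-d],-1)
    E=np.array(c['extrinsics']);W=P@E[:3,:3].T+E[:3,3];W[d<=0]=np.nan
    return W
def atz(n,u,v,z):
    c=r.calibration(n);f=210/np.tan(np.radians(c['fovy']/2));E=np.array(c['extrinsics'])
    w=E[:3,:3]@np.array([(u-c['cx'])/f,-(v-c['cy'])/f,-1]);return E[:3,3]+w*(z-E[2,3])/w[2]
E
python3 - <<'E'
from h import *
p=cv2.imread('pics/top0.png')
a=cv2.resize(p[165:255,335:435],None,fx=6,fy=6,interpolation=cv2.INTER_CUBIC)
b=cv2.resize(p[205:255,220:270],None,fx=4,fy=4,interpolation=cv2.INTER_CUBIC)
o=np.zeros((540,800,3),np.uint8);o[:,:600]=a;o[:200,600:]=b;cv2.imwrite('pics/c1.png',o)
q=cv2.imread('pics/scene0.png')
cv2.imwrite('pics/c2.png',cv2.resize(q[165:245,135:325],None,fx=4.2,fy=4.2,interpolation=cv2.INTER_CUBIC))
W=cloud('top',np.load('pics/top0.npy'))
for n,(u,v) in dict(bench=(300,180),stand=(233,222),stand2=(257,222),handle=(243,228),base=(350,235),base2=(415,188),whiteplate=(395,205),whitep2=(395,222),bar=(373,173),retort=(370,130)).items(): print(n,W[v,u].round(4))
E
```

```text
bench [0.6342 0.0492 0.0007]
stand [0.5126 0.22   0.0929]
stand2 [0.5121 0.1611 0.0923]
handle [0.493  0.1915 0.1424]
base [ 0.4836 -0.0784  0.015 ]
base2 [ 0.6064 -0.2537  0.0152]
whiteplate [nan nan nan]
whitep2 [ 0.5168 -0.1977  0.013 ]
bar [ 0.6091 -0.1049  0.1964]
retort [ 0.7666 -0.1409  0.0138]
```

View pics/c1.png

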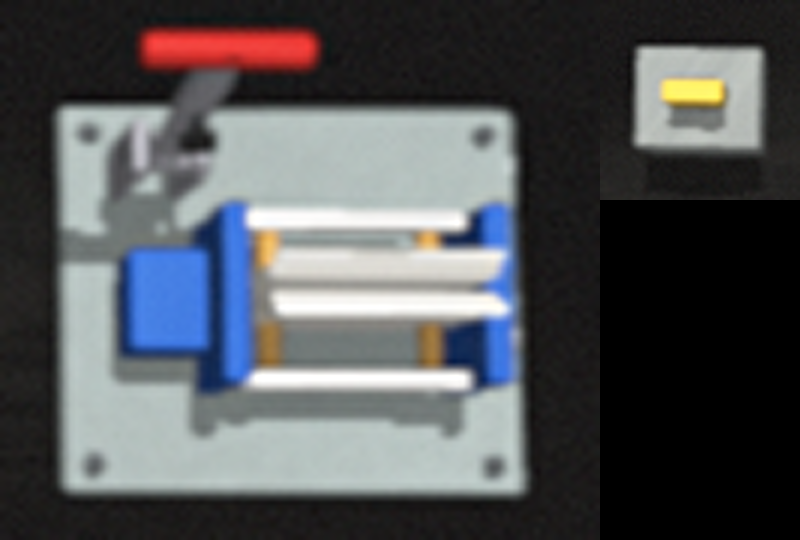

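View pics/c2.png

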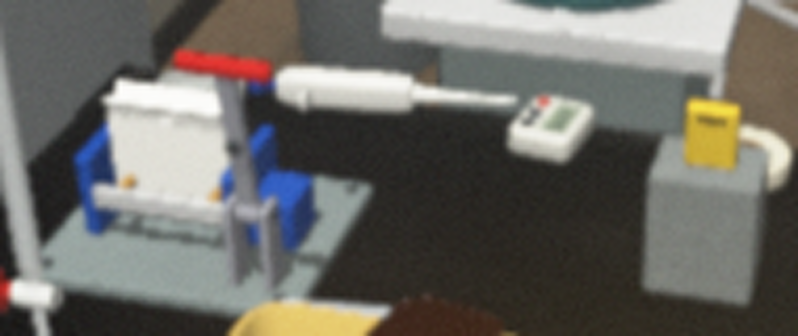

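```bash
python3 - <<'E'
from h import *
g=lambda U,V,z:atz('top',335+(U+.5)/6-.5,165+(V+.5)/6-.5,z)
C=[g(*c,.012) for c in((58,106),(514,108),(526,493),(62,494))]
print(np.round(C,4)); print([np.linalg.norm(C[i]-C[i-1]).round(4) for i in range(4)])
# nest: corner0=(+x,+y)=(90,117), c1=(90,-83), c2=(-80,-83), c3=(-80,117)
L=np.array([[.09,.117],[.09,-.083],[-.08,-.083],[-.08,.117]]);Q=np.array(C)[:,:2]
lc=L-L.mean(0);qc=Q-Q.mean(0)
th=np.arctan2((lc[:,0]*qc[:,1]-lc[:,1]*qc[:,0]).sum(),(lc*qc).sum());R=np.array([[np.cos(th),-np.sin(th)],[np.sin(th),np.cos(th)]])
o=Q.mean(0)-R@L.mean(0);print('yaw',np.degrees(th),'nest',o,'resid',(L@R.T+o-Q).round(4).tolist())
print('hinge',o+R@[.06,.08])
# lips top at z .114: gap edges
print('gap@.1 ', [g(U,285,.107).round(4) for U in(280,390,500)],'flare edges',g(390,252,.114)[:2],g(390,317,.114)[:2])
print('barends',g(145,48,.19),g(316,50,.19))
h=lambda U,V,z:atz('top',220+(U-600+.5)/4-.5,205+(V+.5)/4-.5,z)
S=np.array([h(*c,.092) for c in((635,46),(764,46),(764,148),(635,152))]);print('stand',S.mean(0),S.round(4).tolist())
H=np.array([h(*c,.138) for c in((661,80),(724,80),(724,105),(661,105))]);print('handle',H.mean(0),H.round(4).tolist())
# clouds
for n in('top','scene'):
    W=cloud(n,np.load(f'pics/{n}0.npy'));p=cv2.imread(f'pics/{n}0.png').astype(int)
    near=lambda x,y,e:(abs(W[...,0]-x)<e)&(abs(W[...,1]-y)<e)
    b,gg,rr=p[...,0],p[...,1],p[...,2]
    m=(rr>150)&(gg<90)&(b<90)&near(.6,-.1,.09);print(n,'bar',m.sum(),np.median(W[m],0))
    m=(rr>150)&(gg>130)&(b<110)&near(.5,.19,.08)&(W[...,2]>.09);print('handle',m.sum(),np.median(W[m],0),W[m].min(0),W[m].max(0))
    m=near(.5,.19,.08)&(W[...,2]>.088)&(W[...,2]<.096);print('standtop',m.sum(),np.nanmean(W[m],0),np.nanpercentile(W[m],[2,98],axis=0).round(4).tolist())
    m=near(.53,-.18,.08)&(W[...,2]>.085)&(W[...,2]<.135)&(b>120)&(abs(b-rr)<60);print('plates',m.sum(),np.nanpercentile(W[m],[2,50,98],axis=0).round(4).tolist())
E
```

```text
[[ 0.6245 -0.0678  0.012 ]
 [ 0.6214 -0.2693  0.012 ]
 [ 0.4513 -0.266   0.012 ]
 [ 0.4527 -0.0646  0.012 ]]
[np.float64(0.1718), np.float64(0.2015), np.float64(0.1702), np.float64(0.2014)]
yaw -0.8294232756853115 nest [ 0.53225387 -0.18387324] resid [[-0.0006, -0.0004], [-0.0004, 0.0011], [-0.0002, 0.0003], [0.0012, -0.0011]]
hinge [ 0.59340564 -0.10475016]
gap@.1  [array([ 0.5316, -0.1408,  0.107 ]), array([ 0.5312, -0.185 ,  0.107 ]), array([ 0.5307, -0.2293,  0.107 ])] flare edges [ 0.54367436 -0.18371356] [ 0.51742    -0.18255588]
barends [ 0.61178375 -0.07422187  0.19      ] [ 0.61029722 -0.13843643  0.19      ]
stand [0.4949374  0.19183515 0.092     ] [[0.5273, 0.2315, 0.092], [0.5265, 0.1521, 0.092], [0.4638, 0.1524, 0.092], [0.4621, 0.2313, 0.092]]
handle [0.49400307 0.19241243 0.138     ] [[0.5016, 0.2109, 0.138], [0.5012, 0.1739, 0.138], [0.4865, 0.1739, 0.138], [0.4868, 0.2109, 0.138]]
top bar 166 [ 0.61013031 -0.10460575  0.19545793]
handle 75 [0.49350567 0.19165964 0.13834916] [0.48857535 0.17566612 0.09021718] [0.50040691 0.2084385  0.14465268]
standtop 603 [0.4951305  0.19289656 0.09264794] [[0.4657, 0.1585, 0.0888], [0.5247, 0.2298, 0.0958]]
plates 358 [[0.5182, -0.2254, 0.0993], [0.5348, -0.18, 0.1092], [0.5453, -0.1371, 0.1161]]
scene bar 106 [ 0.6139295  -0.10469736  0.19286241]
handle 186 [0.49997032 0.19233858 0.11765613] [0.48775375 0.17363889 0.09053945] [0.50587064 0.20956919 0.14070883]
standtop 241 [0.50163036 0.19234667 0.0917456 ] [[0.4654, 0.1551, 0.0887], [0.5252, 0.2283, 0.0947]]
plates 353 [[0.5173, -0.2288, 0.0859], [0.5381, -0.1845, 0.1039], [0.6032, -0.1038, 0.1149]]
```

The top view shows the nest with clamp bar at about px (373,173), the gap at (400,212) and the yellow handle at (243,228). I'll move behind the bar with the fingers shut.

>>> {"name": "carry_out", "arguments": {"moves": [[[1.5,-3.2,0.2,0,0,-2.75,1],[1.5,-3.2,0.2,0,0,-2.75,1],[1.5,-3.2,0.2,0,0,-2.75,1],[1.5,-3.2,0.2,0,0,-2.75,1],[1.5,-3.2,0.2,0,0,-2.75,1],[1.5,-3.2,0.2,0,0,-2.75,1],[1.5,-3.2,0.2,0,0,-2.75,1],[1.5,-3.2,0.2,0,0,-2.75,1]]], "grip_force": 40}}

```text
time: 0.9
tcp_pos: [0.415, 0.4047, 0.272]
tcp_rot: [-1.23, -2.891, 0.001]
contact_force: [0.6, -0.6, -0.5]
opening: -0.0
grip_force: 0.0
```

>>> {"name": "carry_out", "arguments": {"moves": [[[1.5,-3.2,0.2,0,0,-2.75,1],[1.5,-3.2,0.2,0,0,-2.75,1],[1.5,-3.2,0.2,0,0,-2.75,1],[1.5,-3.2,0.2,0,0,-2.75,1],[1.5,-3.2,0.2,0,0,-2.75,1],[1.5,-3.2,0.2,0,0,-2.75,1],[1.5,-3.2,0.2,0,0,-2.75,1],[1.5,-3.2,0.2,0,0,-2.75,1]]]}}

```text
time: 1.7
tcp_pos: [0.5349, 0.149, 0.2881]
tcp_rot: [-1.759, -2.603, 0.001]
contact_force: [0.5, 0.5, 0.6]
opening: -0.0002
grip_force: 0.0
```

>>> {"name": "carry_out", "arguments": {"moves": [[[1.5,-3.2,0,0,0,-2.75,1],[1.5,-3.2,0,0,0,-2.75,1],[1.5,-3.2,0,0,0,-2.75,1],[1.5,-3.2,0,0,0,-2.75,1],[1.5,-3.2,0,0,0,-2.75,1],[1.5,-3.2,0,0,0,-2.75,1],[1.5,-3.2,0,0,0,-2.75,1],[1.5,-3.2,0,0,0,-2.75,1]]]}}

```text
time: 2.5
tcp_pos: [0.655, -0.1067, 0.2878]
tcp_rot: [-2.223, -2.219, 0.001]
contact_force: [0.6, -0.4, -0.3]
opening: -0.0001
grip_force: 0.0
```

>>> {"name": "carry_out", "arguments": {"moves": [[[0,0.1,-1.2,0,0,0,1],[0,0.1,-1.2,0,0,0,1],[0,0,-1.2,0,0,0,1],[0,0,-1.2,0,0,0,1],[0,0,-1.2,0,0,0,1],[0,0,-1.2,0,0,0,1],[0,0,-1.2,0,0,0,1],[0,0,-1.2,0,0,0,1]]]}}

```text
time: 3.3
tcp_pos: [0.6548, -0.1035, 0.1913]
tcp_rot: [2.221, 2.222, -0.0]
contact_force: [-0.0, 0.4, 0.6]
opening: -0.0002
grip_force: 0.0
```

>>> {"name": "carry_out", "arguments": {"moves": [[[-0.5,0,0,0,0,0,1],[-0.7,0,0,0,0,0,1],[-0.7,0,0,0,0,0,1],[-0.7,0,0,0,0,0,1],[-0.7,0,0,0,0,0,1],[-0.7,0,0,0,0,0,1],[-0.7,0,0,0,0,0,1],[-0.7,0,0,0,0,0,1]]]}}

```text
time: 4.1
tcp_pos: [0.6003, -0.1036, 0.1924]
tcp_rot: [2.221, 2.222, 0.0]
contact_force: [0.9, 0.6, 0.2]
opening: -0.0001
grip_force: 0.3
```

>>> {"name": "carry_out", "arguments": {"moves": [[[-0.8,0,0,0,0,0,1],[-0.8,0,0,0,0,0,1],[-0.8,0,0,0,0,0,1],[-0.8,0,0,0,0,0,1],[-0.8,0,0,0,0,0,1],[-0.8,0,0,0,0,0,1],[-0.8,0,0,0,0,0,1],[-0.8,0,0,0,0,0,1]]]}}

```text
time: 4.9
tcp_pos: [0.5359, -0.1037, 0.1923]
tcp_rot: [-2.221, -2.221, 0.0]
contact_force: [0.3, 0.3, -0.2]
opening: 0.0001
grip_force: 0.0
```

>>> {"name": "carry_out", "arguments": {"moves": [[[0,0,1.0,0,0,0,1],[-0.3,2,1,0,0,0,-0.2],[-0.5,4,0.5,0,0,0,-0.2],[-0.7,4.4,0,0,0,0,-0.2],[-0.7,4.6,0,0,0,0,-0.2],[-0.7,4.8,0,0,0,0,-0.2],[-0.7,4.8,0,0,0,0,-0.2],[-0.6,4.8,0,0,0,0,-0.2]]]}}

```text
time: 5.7
tcp_pos: [0.4947, 0.1924, 0.2182]
tcp_rot: [2.221, 2.221, 0.002]
contact_force: [0.9, -0.1, -0.6]
opening: 0.0508
grip_force: 0.0
```

```bash
python3 - <<'E'
from h import *
p,d=snap('top','top1');q,e=snap('scene','scene1')
a=cv2.resize(p[160:260,210:430],None,fx=3.6,fy=3.6,interpolation=cv2.INTER_CUBIC)
b=cv2.resize(q[165:220,135:325],None,fx=3.6,fy=3.6,interpolation=cv2.INTER_CUBIC)
o=np.zeros((560,792,3),np.uint8);o[:360]=a;o[360:558,:684]=b;cv2.imwrite('pics/c3.png',o)
E
```

```text
(no output)
```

View pics/c3.png

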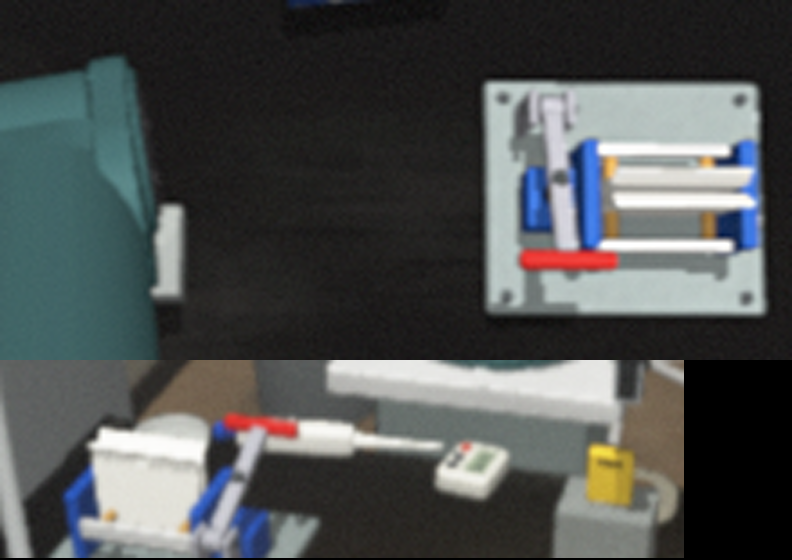

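>>> {"name": "carry_out", "arguments": {"moves": [[[0,0,-1.2,0,0,0,-0.2],[0,0,-1.5,0,0,0,-0.2],[0,0,-1.5,0,0,0,-0.2],[0,0,-1.5,0,0,0,-0.2],[0,0,-1.5,0,0,0,-0.2],[0,0,-1.2,0,0,0,-0.2],[0,0,-1.0,0,0,0,-0.2],[0,0,0,0,0,0,-0.2]]]}}

```text
time: 6.6
tcp_pos: [0.4943, 0.1891, 0.1221]
tcp_rot: [-2.223, -2.219, 0.004]
contact_force: [0.2, 0.1, 0.3]
opening: 0.0513
grip_force: 0.0
```

>>> {"name": "carry_out", "arguments": {"moves": [[[0,0,0,0,0,0,0.3],[0,0,0,0,0,0,0.5],[0,0,0,0,0,0,0.6],[0,0,0,0,0,0,1],[0,0,0,0,0,0,1],[0,0,0,0,0,0,1],[0,0,0,0,0,0,1],[0,0,0,0,0,0,1]]], "grip_force": 60}}

```text
time: 7.4
tcp_pos: [0.4952, 0.1906, 0.124]
tcp_rot: [2.221, 2.222, 0.002]
contact_force: [-0.4, 0.1, 6.1]
opening: 0.0133
grip_force: 58.5
```

>>> {"name": "carry_out", "arguments": {"moves": [[[0,0,0.5,0,0,0,1],[0,0,1,0,0,0,1],[0,0,1.5,0,0,0,1],[0,0,2,0,0,0,1],[0,0,2,0,0,0,1],[0,0,2,0,0,0,1],[0,0,2,0,0,0,1],[0,0,2,0,0,0,1]]]}}

```text
time: 8.2
tcp_pos: [0.4944, 0.1901, 0.2545]
tcp_rot: [-2.221, -2.221, 0.0]
contact_force: [0.3, 0.0, -1.1]
opening: 0.0132
grip_force: 58.4
```

>>> {"name": "carry_out", "arguments": {"moves": [[[0.1,-1,0.5,0,0,-0.1,1],[0.3,-3,0,0,0,-0.1,1],[0.6,-4,0,0,0,-0.1,1],[0.6,-4,0,0,0,-0.1,1],[0.6,-4,0,0,0,-0.1,1],[0.6,-4,0,0,0,-0.1,1],[0.4,-3,0,0,0,-0.1,1],[0.2,-2,0,0,0,-0.1,1]]]}}

```text
time: 9.0
tcp_pos: [0.5279, -0.0637, 0.258]
tcp_rot: [2.241, 2.201, -0.003]
contact_force: [-0.1, 0.3, -1.5]
opening: 0.0136
grip_force: 58.4
```

```bash
python3 - <<'E'
from h import *
p,d=snap('top','top2');q,e=snap('scene','scene2')
a=cv2.resize(p[160:260,240:440],None,fx=4,fy=4,interpolation=cv2.INTER_CUBIC)
b=cv2.resize(q[150:250,130:290],None,fx=2.4,fy=2.4,interpolation=cv2.INTER_CUBIC)
o=np.zeros((600,800,3),np.uint8);o[:400]=a;o[400:600,:384]=b[:200];cv2.imwrite('pics/c4.png',o)
s=r.get_state();print({k:np.round(v,4).tolist() for k,v in s.items()})
E
```

```text
{'time': 9.1, 'joint_pos': [-0.3509, 0.3827, 0.5066, 2.0573, -0.2617, 0.7633, 0.2945], 'qd': [-0.0484, -0.0034, -0.0549, 0.0071, -0.0263, 0.0155, -0.0296], 'tau': [0.3861, -36.2603, 4.545, -16.8334, 0.0384, -0.0383, 0.1326], 'tcp_pos': [0.5279, -0.0645, 0.2582], 'tcp_rot': [2.2439, 2.1968, -0.0031], 'contact_force': [0.0841, 0.6043, -0.4713], 'torque': [0.038, 0.0309, 0.0129], 'grip_force': 58.399, 'opening': 0.0135}
```

View pics/c4.png

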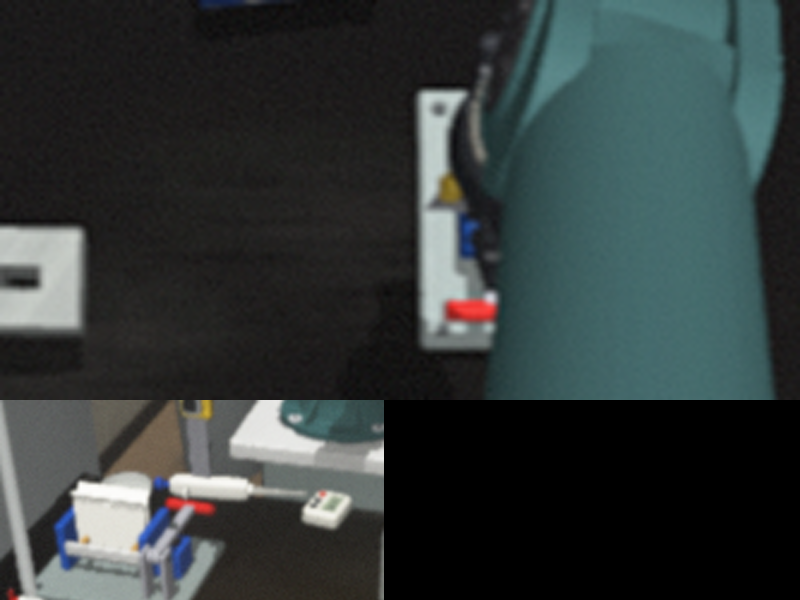

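>>> {"name": "carry_out", "arguments": {"moves": [[[0.1,-2,0,0,0,0.1,1],[0.1,-3,0,0,0,0.1,1],[0.1,-3,0,0,0,0.1,1],[0.1,-2.5,0,0,0,0.1,1],[0,-1.4,-0.5,0,0,0,1],[0,0,-1,0,0,0,1],[0,0,-1,0,0,0,1],[0,0,0,0,0,0,1]]]}}

```text
time: 9.9
tcp_pos: [0.5315, -0.176, 0.231]
tcp_rot: [-2.223, -2.213, 0.003]
contact_force: [-0.1, 0.1, -1.8]
opening: 0.0134
grip_force: 58.4
```

```bash
python3 - <<'E'
from h import *
q,e=snap('scene','scene3')
S=[r.get_state()]
for i in range(8):
    r.snapshot('top');S.append(r.get_state())
F=np.array([s['contact_force'] for s in S]);print(F.mean(0),F.std(0),S[-1]['tcp_pos'],S[-1]['tcp_rot'],S[-1]['time'])
cv2.imwrite('pics/c5.png',cv2.resize(q[120:240,130:290],None,fx=5,fy=5,interpolation=cv2.INTER_CUBIC))
E
```

```text
[ 0.19180963 -0.13758995 -1.10714837] [0.78716719 0.59273496 0.67283533] [ 0.53304754 -0.17854998  0.2336326 ] [2.22841948e+00 2.21369707e+00 6.78240693e-04] 10.35
```

View pics/c5.png

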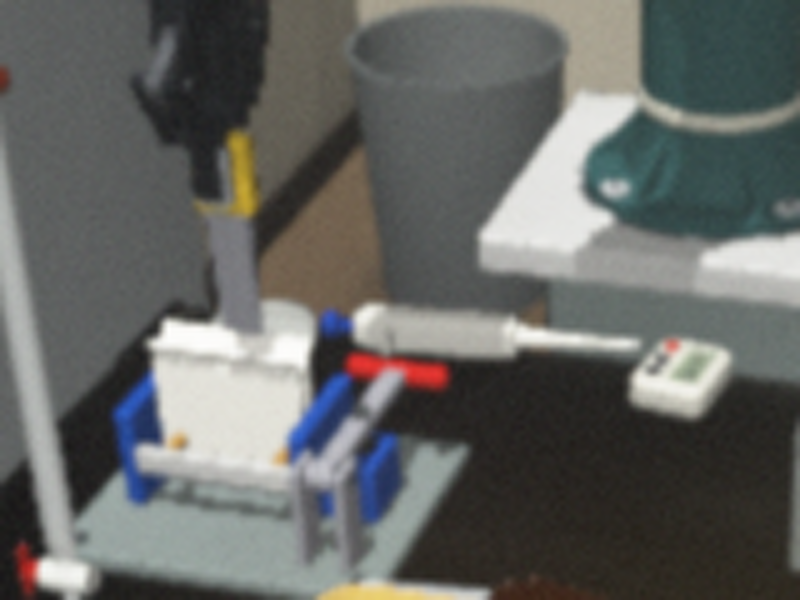

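>>> {"name": "carry_out", "arguments": {"moves": [[[0,-0.3,0,0,0,0,1],[0,-0.4,0,0,0,0,1],[0,0,-0.4,0,0,0,1],[0,0,-0.4,0,0,0,1],[0,0,-0.3,0,0,0,1],[0,0,-0.3,0,0,0,1],[0,0,-0.2,0,0,0,1],[0,0,0,0,0,0,1]]]}}

```text
time: 11.15
tcp_pos: [0.5326, -0.1855, 0.2169]
tcp_rot: [-2.228, -2.214, 0.001]
contact_force: [-0.8, -0.5, -1.4]
opening: 0.0135
grip_force: 58.4
```

```bash
cat >> h.py <<'E'
def avg(n=12):
    S=[]
    for i in range(n): r.snapshot('scene');S.append(r.get_state())
    g=lambda k:np.array([s[k] for s in S])
    for k in('contact_force','torque','tcp_pos'): print(k,g(k).mean(0).round(4),'sd',g(k).std(0).round(4))
    print('rot',g('tcp_rot')[-1].round(4),'t',S[-1]['time'],'open',g('opening').mean().round(4))
E
python3 -c "
from h import *
avg()"
```

```text
contact_force [ 0.1427 -0.0488 -1.1391] sd [0.2998 0.31   0.5186]
torque [ 0.0094  0.0173 -0.0059] sd [0.0322 0.0215 0.0231]
tcp_pos [ 0.5329 -0.1857  0.2174] sd [0.0001 0.     0.0001]
rot [2.2289e+00 2.2138e+00 1.0000e-04] t 11.75 open 0.0134
```

>>> {"name": "carry_out", "arguments": {"moves": [[[-0.1,0,0,0,0,0,1],[0,0,-0.2,0,0,0,1],[0,0,-0.2,0,0,0,1],[0,0,-0.2,0,0,0,1],[0,0,-0.2,0,0,0,1],[0,0,-0.2,0,0,0,1],[0,0,-0.2,0,0,0,1],[0,0,0,0,0,0,1]]]}}

```text
time: 12.55
tcp_pos: [0.5316, -0.1856, 0.2049]
tcp_rot: [-2.229, -2.213, 0.001]
contact_force: [-0.3, 0.0, -1.1]
opening: 0.0133
grip_force: 58.4
```

```bash
python3 -c "
from h import *
avg(10)"
```

```text
contact_force [-0.1696  0.0772 -1.1493] sd [0.5272 0.4351 0.4696]
torque [-0.0083 -0.0057  0.008 ] sd [0.0318 0.0494 0.0264]
tcp_pos [ 0.5319 -0.1857  0.2054] sd [0.0001 0.     0.0001]
rot [2.2289e+00 2.2138e+00 1.0000e-04] t 13.05 open 0.0133
```

>>> {"name": "carry_out", "arguments": {"moves": [[[0.05,0,0,0,0,0,1],[0.05,0,0,0,0,0,1],[0.05,0,0,0,0,0,1],[0,0,0,0,0,0,1],[0,0,0,0,0,0,1],[0,0,0,0,0,0,1],[0,0,0,0,0,0,1],[0,0,0,0,0,0,1]]]}}

```text
time: 13.85
tcp_pos: [0.5329, -0.1856, 0.2052]
tcp_rot: [-2.229, -2.213, 0.001]
contact_force: [-2.0, 0.1, 0.0]
opening: 0.0132
grip_force: 58.4
```

```bash
python3 -c "
from h import *
avg(8)"
```

```text
contact_force [-2.278  -0.1456 -0.668 ] sd [0.4632 0.304  0.5601]
torque [-0.0421  0.7382 -0.0019] sd [0.0267 0.0323 0.0224]
tcp_pos [ 0.533  -0.1856  0.2052] sd [0. 0. 0.]
rot [-2.2288e+00 -2.2134e+00  5.0000e-04] t 14.25 open 0.0132
```

>>> {"name": "carry_out", "arguments": {"moves": [[[-0.1,0,0,0,0,0,1],[-0.1,0,0,0,0,0,1],[-0.1,0,0,0,0,0,1],[0,0,0,0,0,0,1],[0,0,0,0,0,0,1],[0,0,0,0,0,0,1],[0,0,0,0,0,0,1],[0,0,0,0,0,0,1]]]}}

```text
time: 15.05
tcp_pos: [0.5305, -0.1857, 0.2054]
tcp_rot: [2.229, 2.214, 0.0]
contact_force: [0.2, 0.2, -0.5]
opening: 0.0133
grip_force: 58.5
```

```bash
python3 -c "
from h import *
avg(8)"
```

```text
contact_force [ 0.501   0.3719 -0.7999] sd [0.3775 0.3093 0.5515]
torque [-0.0182 -0.0845  0.0154] sd [0.0353 0.0271 0.029 ]
tcp_pos [ 0.5305 -0.1857  0.2054] sd [0. 0. 0.]
rot [2.2288e+00 2.2135e+00 3.0000e-04] t 15.45 open 0.0133
```

>>> {"name": "carry_out", "arguments": {"moves": [[[0.1,0,0,0,0,0,1],[0,0,-0.4,0,0,0,1],[0,0,-0.4,0,0,0,1],[0,0,-0.4,0,0,0,1],[0,0,-0.3,0,0,0,1],[0,0,-0.3,0,0,0,1],[0,0,-0.2,0,0,0,1],[0,0,0,0,0,0,1]]]}}

```text
time: 16.25
tcp_pos: [0.5312, -0.1857, 0.185]
tcp_rot: [-2.229, -2.214, 0.001]
contact_force: [1.4, -0.7, -1.9]
opening: 0.0131
grip_force: 58.5
```

```bash
python3 -c "
from h import *
avg(8)"
```

```text
contact_force [ 0.2193 -0.4506 -2.7014] sd [0.4905 0.4764 0.6435]
torque [-0.1486 -0.1181 -0.04  ] sd [0.0233 0.0358 0.0307]
tcp_pos [ 0.5312 -0.1857  0.1851] sd [0.     0.     0.0001]
rot [-2.2289e+00 -2.2137e+00  4.0000e-04] t 16.65 open 0.0132
```

>>> {"name": "carry_out", "arguments": {"moves": [[[0,0,-0.3,0,0,0,1],[0,0,-0.3,0,0,0,1],[0,0,-0.3,0,0,0,1],[0,0,-0.2,0,0,0,1],[0,0,-0.2,0,0,0,1],[0,0,-0.1,0,0,0,1],[0,0,0,0,0,0,1],[0,0,0,0,0,0,1]]]}}

```text
time: 17.45
tcp_pos: [0.5313, -0.1857, 0.1711]
tcp_rot: [2.229, 2.214, -0.0]
contact_force: [-0.3, -1.1, 0.4]
opening: 0.0134
grip_force: 58.9
```

```bash
python3 -c "
from h import *
avg(8)"
```

```text
contact_force [ 0.1758 -0.2222 -0.5739] sd [0.3938 0.3581 0.8179]
torque [-0.1169 -0.0178 -0.0204] sd [0.0327 0.0249 0.0327]
tcp_pos [ 0.5313 -0.1857  0.1711] sd [0. 0. 0.]
rot [-2.2290e+00 -2.2138e+00  3.0000e-04] t 17.85 open 0.0133
```

>>> {"name": "carry_out", "arguments": {"moves": [[[0,0,-0.1,0,0,0,1],[0,0,-0.1,0,0,0,1],[0,0,-0.1,0,0,0,1],[0,0,-0.1,0,0,0,1],[0,0,-0.1,0,0,0,1],[0,0,0,0,0,0,1],[0,0,0,0,0,0,1],[0,0,0,0,0,0,1]]]}}

```text
time: 18.65
tcp_pos: [0.5313, -0.1857, 0.1662]
tcp_rot: [2.229, 2.214, -0.0]
contact_force: [-0.0, -0.5, 1.5]
opening: 0.0133
grip_force: 59.0
```

```bash
python3 - <<'E'
from h import *
avg(10)
q,e=snap('scene','scene4');p,_=snap('top','top4')
a=cv2.imread('pics/scene3.png');t0=cv2.imread('pics/top0.png')
o=np.vstack([np.hstack([cv2.resize(i[175:235,145:225],None,fx=5,fy=5,interpolation=cv2.INTER_CUBIC) for i in(a,q)]),np.hstack([cv2.resize(i[165:255,330:450],None,fx=3.33,fy=3.33,interpolation=cv2.INTER_CUBIC)[:299,:400] for i in(t0,p)])])
cv2.imwrite('pics/c6.png',o[:600])
# template shift of rear plate outer face/top lip and of fixed white rail
def sh(box):
    v0,v1,u0,u1=box;A=a[v0:v1,u0:u1].astype(np.float32).mean(2);B=q[v0:v1,u0:u1].astype(np.float32).mean(2)
    return cv2.phaseCorrelate(A,B,cv2.createHanningWindow(A.shape[::-1],cv2.CV_32F))
for n,b in dict(rear_left=(180,196,157,172),rear_right=(184,200,186,198),rail=(206,222,160,192),bar=(186,202,196,224)).items(): print(n,sh(b))
E
```

```text
contact_force [-0.0819 -0.3687  1.2033] sd [0.3866 0.5897 0.6606]
torque [-0.0689  0.0228 -0.0358] sd [0.0269 0.0279 0.0166]
tcp_pos [ 0.5313 -0.1857  0.1662] sd [0. 0. 0.]
rot [ 2.2291e+00  2.2137e+00 -1.0000e-04] t 19.15 open 0.0133
rear_left ((0.2772134354537128, -0.18133819808827845), 1.091269061466058)
rear_right ((0.212260591492889, 0.2721345069334751), 0.8921056253214678)
rail ((-0.40392835729094045, 0.1590305045881113), 0.8933808687143028)
bar ((-0.0673871362589189, 0.19930380457994), 0.9857671692967415)
```

View pics/c6.png

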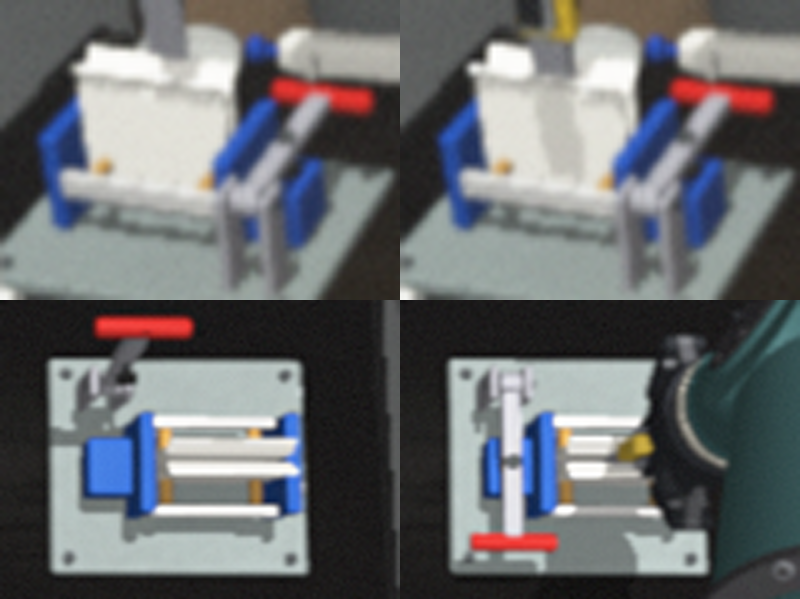

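```bash
python3 - <<'E'
from h import *
n=np.mean([r.snapshot('top')[0].astype(float) for _ in range(4)],0).mean(2)
o=cv2.imread('pics/top0.png').astype(float).mean(2)
for nm,i in(('old',o),('new',n)):
    print(nm,i[198:222,382:387].mean(1).round().astype(int).tolist())
# rail check cols and red
E
```

```text
old [181, 205, 245, 251, 242, 174, 159, 146, 194, 228, 222, 218, 211, 177, 149, 194, 237, 248, 255, 204, 137, 128, 119, 116]
new [186, 210, 247, 253, 245, 178, 157, 176, 250, 236, 220, 225, 230, 169, 129, 177, 250, 247, 249, 255, 204, 134, 125, 121]
```

```bash
python3 -c "
from h import *
print(r.job_done())"
```

```text
the job is handed in; nothing more can be done
None
```

The clamp is fully down, and I handed in with the gauge upright in the gripper between the plates, pushing each back by an estimated 1.4 mm (from contact forces and blade depth). The top view shows both plates moved outward but is too coarse to confirm that figure.

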